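Lock the spindle of the test stand

ROBOT

A 6-joint arm with a two-finger parallel gripper is mounted at the origin on the work surface. World frame = base frame: x ahead of the robot, y to its left, z up, the work surface at z = 0. Lengths are in mm, angles in rad, forces in N, time in s.
With the tool pointing down it reaches from about 375 to 750 mm from the base axis. Payload 9 kg.
Tool frame: the origin (TCP) lies where the fingers leave the gripper's body, on its centre line; the fingertips stand 73 mm ahead of it and the grasp point (between the pads) lies 54 mm ahead of it (arm.grasp_offset is the z of the grasp point in the tool frame, in mm); z points along the fingers, x is the direction in which the jaws open and shut, and the axes are right-handed (so a half turn about z gives the same grasp; the last joint's range is limited). The gripper opens to 85 mm and grips with 20 to 120 N. Pads are 22 mm wide; open, the fingers measure 114 mm over their backs; the gripper's body (76 mm by 85 mm) begins 54 mm behind the grasp point. The pads swing forward as they close: fully open they stand 13 mm farther back than shut.
Start: joints at [-0.218, 0.104, 0.097, 1.564, 0, 1.353], TCP at [600.024, 0.004, 303.931] pointing down, gripper open.
Joint ranges: [-2.99, 2.99], [-0.84, 1.86], [-1.1, 1.16], [-1.84, 2.11], [-1.51, 1.56], [-3.14, 3.14]. Speed limits (rad/s): [2.22, 2.22, 2.57, 3.14, 3.14, 3.14].

INTERFACE

Orientations are given as a unit quaternion [x, y, z, w].
In Python, from plant import arm gives the robot as it stands.
- The arm moves only by the tool carry_out, never from a script. Its argument "increments" is a list of rows, each an object of numbers: "dx", "dy", "dz": the shift along the tool's x, y, z in units of 25 mm (1.0 is 25 mm); "rx", "ry", "rz": the turn, a rotation vector about the tool's x, y, z in units of 10 degrees (1.0 is 10 degrees); "grip": the gripper's target within -1 to 1 (fully open at 1, half-way at 0, shut at -1). In form: [{"dx": .., "dy": .., "dz": .., "rx": .., "ry": .., "rz": .., "grip": ..}, ...]. A call has 1 to 12 rows; each row shifts and turns the commanded pose from where the row before left it, along the tool's axes as they then stand; what a row does not reach is not made up. A row lasts 1/8 s, in which the tool goes at most 62.5 mm and 10.7 degrees, less where a joint would pass 70% of its speed; a pose out of reach is approached as far as the arm can. A call is refused whole if a number of a shift passes 1 or a number of a turn 1, either way. A call with a gripper value outside its range is refused whole. The fingers move at their own pace and stop on an object; "force" is the grip in N (left out, the last holds). Time passes only in rows, so rows that do not move let the fingers close. It gives the time, the measured TCP pose, the force and the opening at its end, in the units of the state.
- arm.get_obs(): the state, without advancing time (a new reading comes with each control period).
- arm.grab_frame(name): name is "scene" or "side" or "wrist"; returns a dict with "pixels" (420x560x3 uint8, red, green, blue), "fx", "fy", "cx", "cy" (pixels), "R" (3x3) and "t" (3): a world point X has camera coordinates R X + t. Camera axes: x right, y down, z forward; pixel columns grow to the right and rows downward; lengths in mm; the calibration is good to about 2 mm. A picture is of the moment at which its call begins. There is no depth.
- arm.close_job(): hands the job in, once; it reports no verdict.
Trained networks look in a picture, given as the dict that the camera call returned (one of the last four; its "shot" number tells which), for a name from the list of things; names that differ only in an ending like _2 or _b are one class to them, and where a whole thing is asked for, a point or a joint stands for the part that bears it (a point fixed in the world has none). Each returns a list of dicts, best first, with "confidence" (0 to 1); they miss things now and then, are a little off and sometimes report something else, mostly with a low value. They report only what shows in the picture. A call takes as long as a camera call. They do not tell look-alikes from the thing itself.
- arm.cut_out(picture, query): "pixels" (420x560 bool, what is visible of it) and "rect" ([left, top, right, bottom] in pixels, round what is visible of it).
The state is a dict: "time": time; "qpos": joint angles; "qvel": joint speeds; "tau": joint torques, N m; "ee_pos": TCP position; "ee_rot": TCP orientation; "force": force on the tool from outside, world axes, zero at the start; "ft_torque": the same for the moment, N m; "opening": opening from 0.0 (shut) to 1.0 (fully open).
Only numpy, scipy, OpenCV 4.12 (cv2) and the standard library are available. Lean on these libraries where they do the work, as an engineer would, in place of code of your own. Each camera call takes 0.05 s, during which the arm holds its last target. There are 200 camera calls.

TASK

Lock the spindle of the grey test stand: with the fingertips, push the black post round to turn the yellow slotted disc until its slot lines up with the steel lock bar, then push the bar by its red tab through the disc until its nose is fully home against the end of the blue keeper. Only push: do not lift the bar, leave the other things where they are, and finish with the hand clear.

Things in the scene. Friction and masses are not known exactly. Their poses are not given: they have to be found in the camera images.
- stand: Spindle test stand: grey base 130 x 345 x 30 mm, fixed. Origin on the bench right below the disc's axis, z up; the lock bar runs along the stand's +y. The base spans x -65..65, y -240..105 mm, top at z 30. The bar guide lies on it at -y, the blue keeper at +y.
- guide_bridge (a point): Middle of the top of the small black bridge over the bar just before the disc: at (0, -57, 60) mm in the stand's frame, 6 mm long in y. Behind it the black guide's side walls run along y -150..-64 mm, at x +-9.5 to +-17.5, tops at z 50; the guide's floor is at z 36 and runs on to y -235.
- keeper_stop (a point): Middle of the inner face of the blue keeper's end wall, where the bar's nose stops when fully home: at (0, 87, 44) mm in the stand's frame, axes as the stand's. Keeper side walls y 56..95 mm, tops at z 54; a bridge over the bar at y 56..64, top at z 60.
- disc (a joint): Angle of the disc about its vertical axis, rad, anticlockwise from above; stops at -0.3 and 3.44. At 0 the post is on the stand's +x side, at pi/2 on +y (keeper), at pi on -x. The slot lines up with the bar at 0 and equally at pi. Starts between 0.5 and 2.64. Stiff (0.08 N m, 2 to 3 N at the post); stays where it is left.
- disc_center (a point): Centre of the yellow slotted disc, level with its top, 54 mm above the bench. Diameter 96 mm (dark foot 100 mm), cheeks 18 mm high (z 36..54), cut right across by a slot 21 mm wide, open on top, whose mouths flare to 32 mm. Axes turn with the disc: x to the post, y along the slot.
- disc_post (a point): Middle of the top of the black upright post on the disc: 14 mm diameter, 46 mm tall (z 54..100 mm), its axis 34 mm from the disc's axis, at right angles to the slot. Pushed sideways to turn the disc. Site axes turn with the disc.
- bar: Steel lock bar 16 x 160 x 16 mm along its own y, about 0.35 kg, loose in the guide, underside 36 mm above the bench, 1.5 mm play each side; slides with 1 to 5 N. Origin under its middle. Nose at +y, tapered over 20 mm to 8 mm wide. At the start the nose is 58 to 70 mm from the disc's axis, just outside the disc; it travels about 150 mm to the stop.
- bar_nose (a point): Middle of the bar's nose face, at (0, 80, 8) mm in the bar's frame.
- bar_tab (a point): Middle of the rear face (-y side) of the red upright tab at the bar's -y end, at (0, -80, 36) mm in the bar's frame; push here towards the bar's +y. The tab is 30 mm wide (x), 10 mm thick (y), and spans z 52..92 mm above the bench.
- test_plug: Bystander: black test plug with brass tip, 18 mm diameter, 32 mm tall, standing on the stand's base beside the guide on the +x side; origin under its centre.
- thumb_nut: Bystander: brass thumb nut, 22 mm diameter, 20 mm tall, on the stand's base beside the bar on the -x side; origin under its centre.
- screwdriver: Bystander: orange screwdriver about 170 mm long, lying on the bench on the robot's side of the stand; origin under its middle.
- multimeter: Bystander: yellow hand multimeter 75 x 150 x 44 mm, lying beyond the stand; origin under its centre.
- breadboard: Bystander: white breadboard 55 x 165 x 16 mm beyond the stand; origin under its centre.
- parts_jar: Bystander: small jar with blue cap, 44 mm diameter, 60 mm tall, on the robot's side of the stand; origin under its centre.
- mug: Bystander: blue mug, 80 mm diameter, 90 mm tall, off to one side; origin under its centre.
- parts_bin: Bystander: blue open parts bin 100 x 140 x 50 mm, off to the other side; origin under its centre.
Things that resemble listed ones, but are neither listed nor needed, are in the scene too. Of the things like the bar, leave any that is green or pink; of the rest the smaller one is meant.

How it is judged:
By the outcome, as a careful person would: the job done as asked, in the order asked, and still so for the second after the job is handed in, with the robot touching nothing.
It also fails if it takes over 54 s, if anything falls off the work surface, if the arm or the gripper's body presses on something with over 40 N, if the wrist force passes 120 N, or if a joint passes its speed limit or range.

## Working session

There is one attempt and no reset: what is moved stays moved. The work goes in short steps, Python scripts to look and compute and a tool call to move; the robot and the scene stay as the last step left them, time stands still between calls to the robot, and variables do not carry over. Pictures are saved under pics/ and viewed, about 8 in all and at most 12, crops included, and the job is handed in when it is done.

Besides the shell and the picture viewer there is one more tool, called after "Call:" as name(argument=value, ...) on one line, values as JSON. carry_out: Moves the arm, as the interface text tells. Its arguments: {"type":"object","properties":{"increments":{"type":"array"},"force":{"type":"number"}},"required":["increments"]}

```bash
mkdir -p pics; ls; python3 - <<'E'
from plant import arm
import cv2,numpy as np
o=arm.get_obs();print(o)
ims=[]
for n in("scene","side"):
    f=arm.grab_frame(n);cv2.imwrite(f"pics/{n}0.png",cv2.resize(f["pixels"][:,:,::-1],(784,588),interpolation=cv2.INTER_CUBIC));print(n,f["fx"],f["cx"],f["cy"],-np.array(f["R"]).T@f["t"])
    for q in("disc_post","disc","bar","bar_tab","stand","test_plug","thumb_nut"):
        print(q,[(np.round(d["confidence"],2),d["rect"]) for d in arm.cut_out(f,q)])
E
```

```text
pics
{'time': 0.0, 'qpos': array([-2.17690422e-01,  1.04713612e-01,  9.64430503e-02,  1.56390098e+00,
       -1.02475698e-05,  1.35309800e+00]), 'qvel': array([-0.00043745, -0.0002093 ,  0.0006083 , -0.00104937,  0.00046084,
        0.0017874 ]), 'tau': array([ 7.03431251e-04, -5.56934094e+01,  5.03644359e+01,  1.70058967e-02,
       -2.22691165e-04, -8.28643181e-07]), 'ee_pos': array([5.99752705e+02, 6.75611279e-02, 3.03099452e+02]), 'ee_rot': array([ 9.99999764e-01,  3.95738035e-06, -6.72487173e-04, -1.43506354e-04]), 'force': array([ 0.24172678,  0.06342909, -0.51357497]), 'ft_torque': array([-0.01405838, -0.0070909 , -0.02484809]), 'opening': 1.0003204907084458}
scene 538.0167130480853 277.21398757410986 210.88797437881274 [1308.65005699  589.90785703 1101.61451454]
disc_post [(np.float64(0.78), [259.8, 229.2, 298.3, 261.7]), (np.float64(0.62), [208.3, 192.2, 259.0, 229.4])]
disc [(np.float64(0.93), [262.0, 223.5, 297.3, 264.7]), (np.float64(0.4), [172.2, 241.2, 235.6, 284.4]), (np.float64(0.19), [194.2, 197.6, 325.5, 287.3])]
bar [(np.float64(0.96), [216.1, 129.2, 231.6, 166.8])
[... 798 characters left out ...]
4, 339.7]), (np.float64(0.73), [143.3, 171.0, 163.4, 225.8]), (np.float64(0.68), [301.7, 225.7, 338.7, 273.8]), (np.float64(0.55), [224.5, 288.3, 273.7, 378.8]), (np.float64(0.43), [323.9, 344.5, 387.8, 407.3])]
bar_tab [(np.float64(0.94), [305.9, 226.7, 333.7, 275.4]), (np.float64(0.93), [230.2, 290.1, 274.7, 377.3]), (np.float64(0.9), [143.0, 168.6, 166.1, 224.9]), (np.float64(0.73), [388.3, 308.0, 462.2, 341.8])]
stand [(np.float64(0.83), [259.7, 184.3, 354.5, 290.5])]
test_plug []
thumb_nut [(np.float64(0.65), [300.5, 223.3, 337.7, 273.9]), (np.float64(0.59), [298.8, 251.0, 305.4, 260.3]), (np.float64(0.22), [261.1, 188.3, 355.9, 292.6]), (np.float64(0.18), [324.6, 345.2, 387.8, 406.4])]
```

View pics/scene0.png

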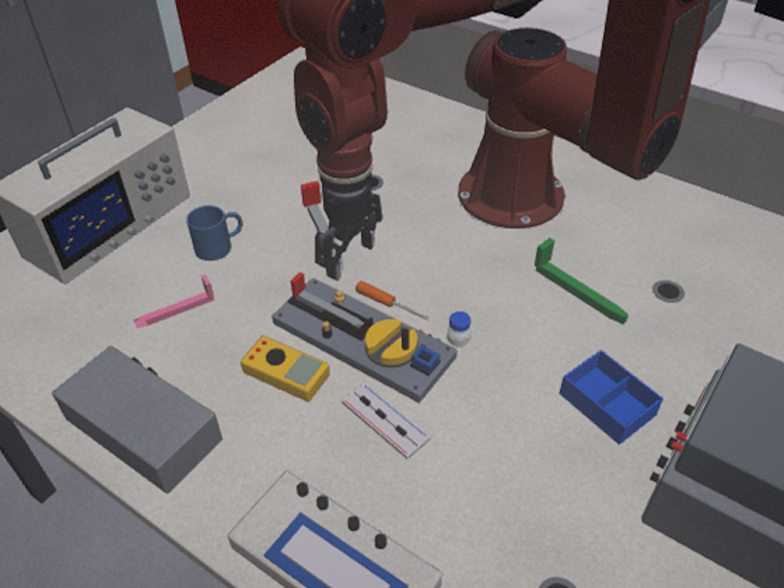

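View pics/side0.png

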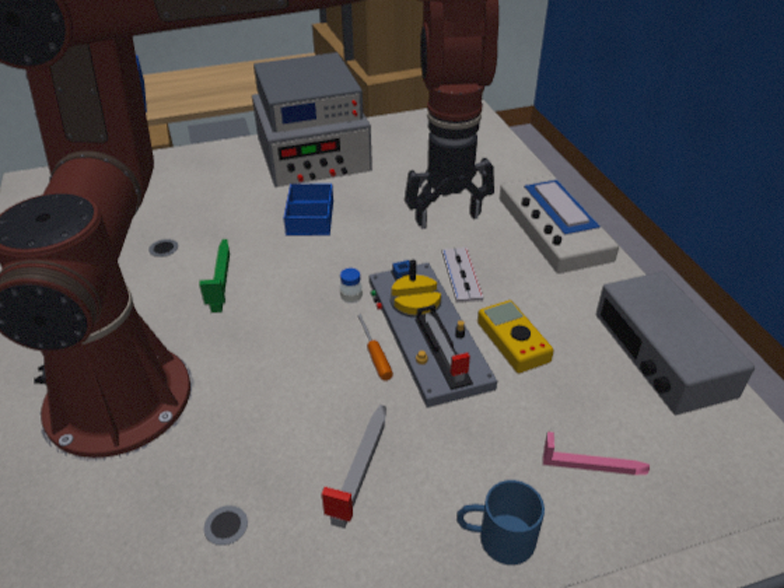

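Scene picture: the stand runs from the red tab (297,285) to the blue keeper (427,357), with the disc at (391,342) and the post at (405,338). In the side picture the tab is at (460,365), the disc at (416,295) and the post at (412,268).

There are four bar-like things, in side-picture pixels:
- **Grey bar in the stand guide**, tab at (460,365).
- **Larger grey bar on the bench**, (355,465).
- **Green bar**, (215,275).
- **Pink bar**, (595,460).

The smaller non-green, non-pink one is the bar in the guide. I'll confirm it in an enlarged crop.

```bash
python3 - <<'E'
from plant import arm
import cv2,numpy as np,pickle
F={n:arm.grab_frame(n) for n in("scene","side","wrist")}
pickle.dump(F,open("F0.pkl","wb"))
def crop(f,x,y,w,h,s): return cv2.resize(f["pixels"][y:y+h,x:x+w,::-1],None,fx=s,fy=s,interpolation=cv2.INTER_CUBIC)
a=crop(F["scene"],190,190,145,100,5)
b=crop(F["side"],255,180,105,115,5)
cv2.imwrite("pics/a.png",a)
c=np.zeros((575,800,3),np.uint8);c[:575,:525]=b
w=cv2.resize(F["wrist"]["pixels"][:,:,::-1],(275,206),interpolation=cv2.INTER_AREA);c[:206,525:]=w
cv2.imwrite("pics/b.png",c)
E
```

```text
(no output)
```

View pics/a.png

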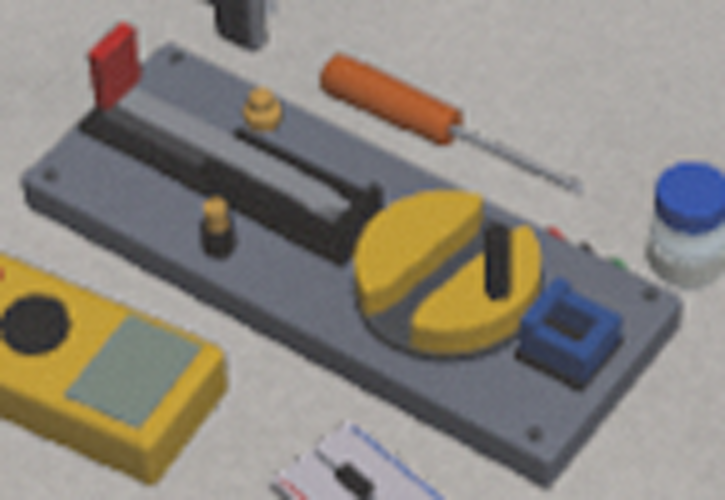

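View pics/b.png

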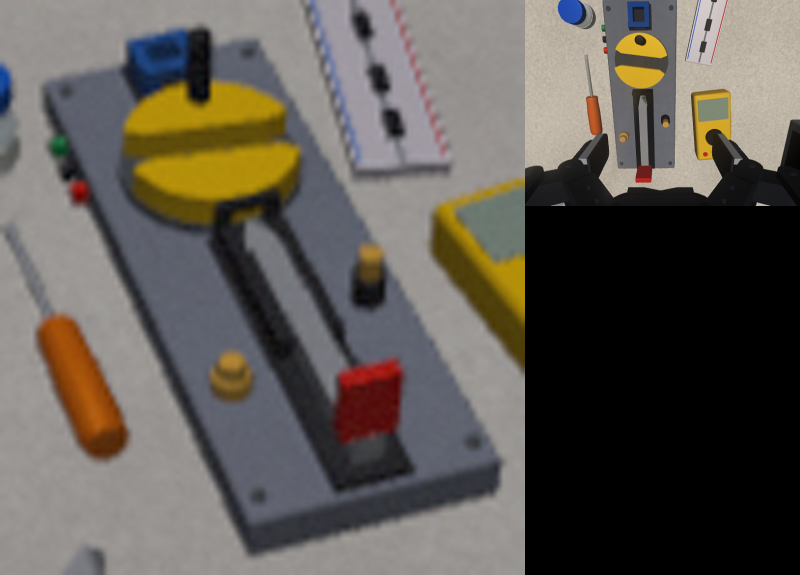

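The crops confirm it: the bar in the guide, with its red tab, is the one meant. The post is on the keeper side of the disc, and the wrist view looks straight down on the stand. Next I'll fit the poses.

```bash
cat >h.py <<'E'
import numpy as np
from scipy.optimize import least_squares
def proj(f,X):
    X=np.atleast_2d(X);c=X@np.array(f["R"]).T+f["t"];return np.c_[f["fx"]*c[:,0]/c[:,2]+f["cx"],f["fy"]*c[:,1]/c[:,2]+f["cy"]]
def W(p,X):
    X=np.atleast_2d(np.asarray(X,float));c,s=np.cos(p[2]),np.sin(p[2]);return np.c_[p[0]+c*X[:,0]-s*X[:,1],p[1]+s*X[:,0]+c*X[:,1],X[:,2]]
def post(th): return [34*np.cos(th),34*np.sin(th),100]
def back(f,uv,z):
    R=np.array(f["R"]);o=-R.T@f["t"];d=R.T@[(uv[0]-f["cx"])/f["fx"],(uv[1]-f["cy"])/f["fy"],1];return o+d*(z-o[2])/d[2]
E
python3 - <<'E'
from h import *
import pickle,cv2
F=pickle.load(open("F0.pkl","rb"))
C=[(-65,-240,30),(65,-240,30),(65,105,30),(-65,105,30)]
P={"scene":(np.array([(172,42),(25,182),(548,470),(682,303)])/5+190,None),"side":(np.array([(250,525),(498,462),(258,42),(45,82)])/5+[255,180],None)}
pt={"scene":np.array([497,228])/5+190,"side":np.array([199,33])/5+[255,180]}
fun=lambda p:np.concatenate([(proj(F[n],W(p,C))-P[n][0]).ravel() for n in P])
s=least_squares(fun,[600,100,0]);p=s.x;print("pose",p.round(3),s.fun.round(1))
g=lambda q:np.concatenate([(proj(F[n],W(p,post(q[0])))-pt[n]).ravel() for n in pt])
for t0 in(1.2,2.2):
    r=least_squares(g,[t0]);print("theta",r.x,r.fun.round(1))
# wrist check: yellow disc and red tab
f=F["wrist"];h=cv2.cvtColor(f["pixels"],cv2.COLOR_RGB2HSV)
for n,m,z in(("disc",(h[...,0]>18)&(h[...,0]<32)&(h[...,1]>140)&(h[...,2]>90),54),("red",((h[...,0]<6)|(h[...,0]>174))&(h[...,1]>150),92)):
    k,l,st,ce=cv2.connectedComponentsWithStats(m.astype(np.uint8))
    for i in range(1,k):
        if st[i,4]>80: print(n,st[i],ce[i].round(1),back(f,ce[i],z).round(1))
print("pred disc",W(p,[0,0,54]).round(1),proj(f,W(p,[0,0,54])),"corners wrist",proj(f,W(p,C)).round(0).tolist())
uv=(np.array([370,368])/5+[255,180]);X=back(F["side"],uv,92);c,sn=np.cos(p[2]),np.sin(p[2]);d=X[:2]-p[:2];print("tab rear top in stand",c*d[0]+sn*d[1],-sn*d[0]+c*d[1])
cv2.imwrite("pics/w.png",cv2.resize(f["pixels"][0:400,130:390,::-1],None,fx=1.5,fy=1.5,interpolation=cv2.INTER_CUBIC))
E
```

```text
pose [5.66557e+02 5.59550e+01 2.00000e-03] [-0.8 -0.7 -1.5 -1.3 -0.6 -0.6  0.2 -0.5 -0.9 -0.7  0.7 -0.9 -0.1 -2.1
 -0.5 -1.3]
theta [1.49960774] [ 0.2  0.9 -0.6 -0.6]
theta [1.49960809] [ 0.2  0.9 -0.6 -0.6]
disc [ 184   67  105   52 3433] [237.7  94.5] [568.4  79.5  54. ]
disc [ 182  132  103   49 3437] [232.2 154.5] [562.   28.8  54. ]
disc [ 339  182   80  144 5094] [376.4 248.6] [696.9 -61.1  54. ]
red [378   0  35 129 189] [395.   62.8] [687.4 100.4  92. ]
red [ 225  337   33   35 1041] [241.7 354.8] [ 568.8 -151.5   92. ]
pred disc [[566.6  56.   54. ]] [[236.38296698 123.06950689]] corners wrist [[188.0, 342.0], [304.0, 342.0], [312.0, -6.0], [158.0, -6.0]]
tab rear top in stand 1.7938862241082392 -219.66246497804522
```

View pics/w.png

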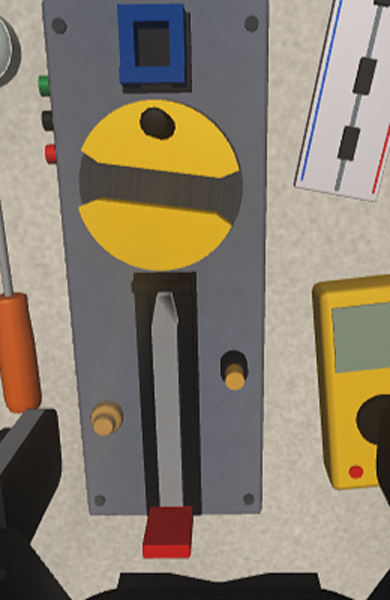

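Poses agree with the wrist view: the stand's disc axis is at world (566.6, 56) with yaw about 0, theta is about 1.48, and the tab's rear face is at y −220. The shorter turn is clockwise to 0. I'll push the post toward +x first, then toward −y, with the jaws shut and fingertips at about z 68, above the keeper.

Call:
carry_out(increments=[{"dx": -0.33, "dy": -0.46, "dz": 0.5, "grip": -1}, {"dx": -0.33, "dy": -0.46, "dz": 0.5, "grip": -1}, {"dx": -0.33, "dy": -0.46, "dz": 0.5, "grip": -1}, {"dx": -0.33, "dy": -0.46, "dz": 0.5, "grip": -1}, {"dx": -0.33, "dy": -0.46, "dz": 0.5, "grip": -1}, {"dx": -0.33, "dy": -0.46, "dz": 0.5, "grip": -1}, {"dx": -0.33, "dy": -0.46, "dz": 0.5, "grip": -1}, {"dx": -0.33, "dy": -0.46, "dz": 0.5, "grip": -1}, {"grip": -1}, {"grip": -1}], force=40)

```text
invalid input
```

Call:
carry_out(increments=[{"dx": -0.33, "dy": -0.46, "dz": 0.5, "rx": 0, "ry": 0, "rz": 0, "grip": -1}, {"dx": -0.33, "dy": -0.46, "dz": 0.5, "rx": 0, "ry": 0, "rz": 0, "grip": -1}, {"dx": -0.33, "dy": -0.46, "dz": 0.5, "rx": 0, "ry": 0, "rz": 0, "grip": -1}, {"dx": -0.33, "dy": -0.46, "dz": 0.5, "rx": 0, "ry": 0, "rz": 0, "grip": -1}, {"dx": -0.33, "dy": -0.46, "dz": 0.5, "rx": 0, "ry": 0, "rz": 0, "grip": -1}, {"dx": -0.33, "dy": -0.46, "dz": 0.5, "rx": 0, "ry": 0, "rz": 0, "grip": -1}, {"dx": -0.33, "dy": -0.46, "dz": 0.5, "rx": 0, "ry": 0, "rz": 0, "grip": -1}, {"dx": -0.33, "dy": -0.46, "dz": 0.5, "rx": 0, "ry": 0, "rz": 0, "grip": -1}, {"dx": 0, "dy": 0, "dz": 0, "rx": 0, "ry": 0, "rz": 0, "grip": -1}])

```text
time: 2.08
ee_pos: [533.2, 92.6, 203.1]
ee_rot: [1.0, 0.001, -0.001, -0.0]
force: [-0.0, -0.5, -0.2]
opening: -0.001
```

Call:
carry_out(increments=[{"dx": 0, "dy": 0, "dz": 0.62, "rx": 0, "ry": 0, "rz": 0, "grip": -1}, {"dx": 0, "dy": 0, "dz": 0.62, "rx": 0, "ry": 0, "rz": 0, "grip": -1}, {"dx": 0, "dy": 0, "dz": 0.62, "rx": 0, "ry": 0, "rz": 0, "grip": -1}, {"dx": 0, "dy": 0, "dz": 0.62, "rx": 0, "ry": 0, "rz": 0, "grip": -1}, {"dx": 0.18, "dy": 0.04, "dz": 0, "rx": 0, "ry": 0, "rz": 0, "grip": -1}, {"dx": 0.18, "dy": 0.04, "dz": 0, "rx": 0, "ry": 0, "rz": 0, "grip": -1}, {"dx": 0.18, "dy": 0.04, "dz": 0, "rx": 0, "ry": 0, "rz": 0, "grip": -1}, {"dx": 0.18, "dy": 0.04, "dz": 0, "rx": 0, "ry": 0, "rz": 0, "grip": -1}, {"dx": 0.18, "dy": 0.04, "dz": 0, "rx": 0, "ry": 0, "rz": 0, "grip": -1}, {"dx": 0.18, "dy": 0.04, "dz": 0, "rx": 0, "ry": 0, "rz": 0, "grip": -1}])

```text
time: 3.32
ee_pos: [561.2, 86.0, 141.9]
ee_rot: [1.0, 0.0, -0.0, 0.0]
force: [-2.8, 0.1, 1.7]
opening: -0.002
```

```bash
python3 - <<'E'
from plant import arm
import cv2,numpy as np
from h import *
F={n:arm.grab_frame(n) for n in("scene","wrist")}
print(arm.get_obs()["force"],arm.get_obs()["ee_pos"])
a=cv2.resize(F["scene"]["pixels"][190:290,190:320,::-1],None,fx=3,fy=3,interpolation=cv2.INTER_CUBIC)
b=cv2.resize(F["wrist"]["pixels"][:,:,::-1],(400,300),interpolation=cv2.INTER_AREA)
c=np.zeros((300,790,3),np.uint8);c[:,:390]=a;c[:,390:]=b
cv2.imwrite("pics/c.png",c)
E
```

```text
[-0.18686825 -0.23429194  0.90903348] [561.59278341  85.74653722 141.96360573]
```

View pics/c.png

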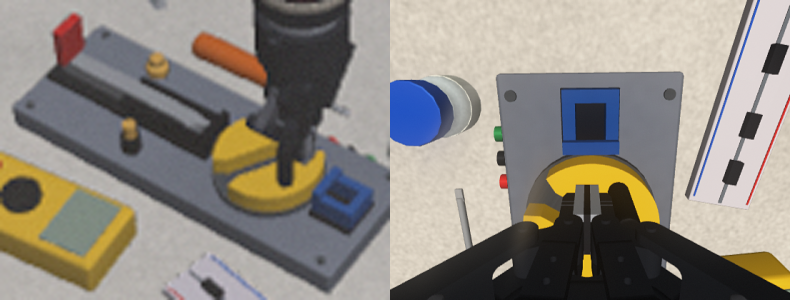

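The post is in contact (2.8 N) and turning, with the fingertips on its −x side. I'll finish the +x stage, then go round to the +y side.

Call:
carry_out(increments=[{"dx": 0.16, "dy": 0.08, "dz": 0, "rx": 0, "ry": 0, "rz": 0, "grip": -1}, {"dx": 0.16, "dy": 0.08, "dz": 0, "rx": 0, "ry": 0, "rz": 0, "grip": -1}, {"dx": 0.16, "dy": 0.08, "dz": 0, "rx": 0, "ry": 0, "rz": 0, "grip": -1}, {"dx": -0.4, "dy": 0, "dz": 0, "rx": 0, "ry": 0, "rz": 0, "grip": -1}, {"dx": 0, "dy": -0.5, "dz": 0, "rx": 0, "ry": 0, "rz": 0, "grip": -1}, {"dx": 0, "dy": -0.5, "dz": 0, "rx": 0, "ry": 0, "rz": 0, "grip": -1}, {"dx": 0.36, "dy": 0, "dz": 0, "rx": 0, "ry": 0, "rz": 0, "grip": -1}, {"dx": 0.36, "dy": 0, "dz": 0, "rx": 0, "ry": 0, "rz": 0, "grip": -1}, {"dx": 0.36, "dy": 0, "dz": 0, "rx": 0, "ry": 0, "rz": 0, "grip": -1}, {"dx": 0.36, "dy": 0, "dz": 0, "rx": 0, "ry": 0, "rz": 0, "grip": -1}, {"dx": 0, "dy": 0, "dz": 0, "rx": 0, "ry": 0, "rz": 0, "grip": -1}])

```text
time: 4.8
ee_pos: [599.7, 104.7, 141.8]
ee_rot: [1.0, -0.0, 0.0, 0.0]
force: [0.2, -0.6, 0.3]
opening: -0.002
```

Call:
carry_out(increments=[{"dx": 0, "dy": 0.13, "dz": 0, "rx": 0, "ry": 0, "rz": 0, "grip": -1}, {"dx": 0, "dy": 0.13, "dz": 0, "rx": 0, "ry": 0, "rz": 0, "grip": -1}, {"dx": 0, "dy": 0.13, "dz": 0, "rx": 0, "ry": 0, "rz": 0, "grip": -1}, {"dx": 0, "dy": 0.13, "dz": 0, "rx": 0, "ry": 0, "rz": 0, "grip": -1}, {"dx": 0, "dy": 0.13, "dz": 0, "rx": 0, "ry": 0, "rz": 0, "grip": -1}, {"dx": 0, "dy": 0.13, "dz": 0, "rx": 0, "ry": 0, "rz": 0, "grip": -1}, {"dx": 0, "dy": 0.13, "dz": 0, "rx": 0, "ry": 0, "rz": 0, "grip": -1}, {"dx": 0, "dy": 0.13, "dz": 0, "rx": 0, "ry": 0, "rz": 0, "grip": -1}, {"dx": 0, "dy": 0, "dz": 0, "rx": 0, "ry": 0, "rz": 0, "grip": -1}])

```text
time: 5.92
ee_pos: [599.3, 79.1, 142.1]
ee_rot: [1.0, 0.0, 0.0, -0.0]
force: [2.3, 3.4, 1.5]
opening: -0.0
```

```bash
cat >m.py <<'E'
# disc angle from slot/post: fit yellow cheeks' top outline by template matching over theta in a picture
from h import *
import cv2
P0=[566.6,56,0.002]
def yel(f):
    h=cv2.cvtColor(f["pixels"],cv2.COLOR_RGB2HSV);return (h[...,0]>18)&(h[...,0]<34)&(h[...,1]>110)&(h[...,2]>60)
def render(f,th,p,z=54):
    m=np.zeros((420*4,560*4),np.uint8)
    for zz in (36,42,48,z):
        for sg in(1,-1):
            a=np.arccos(10.5/48);t=np.linspace(-a,a,40);x=48*np.cos(t)*sg;y=48*np.sin(t)
            c,s=np.cos(th),np.sin(th);X=np.c_[c*x-s*y,s*x+c*y,np.full(40,zz)]
            cv2.fillPoly(m,[(proj(f,W(p,X))*4).astype(np.int32)],1)
    return cv2.resize(m,(560,420),interpolation=cv2.INTER_AREA)>0
def fit(f,ths,p=P0,dr=3):
    y=yel(f);box=np.zeros_like(y);u,v=proj(f,W(p,[0,0,45]))[0].astype(int);r=int(f["fx"]*85/np.linalg.norm(np.array(f["R"])@[*p[:2],45]+f["t"]))
    box[max(v-r,0):v+r,max(u-r,0):u+r]=1;y=y&box
    best=[]
    for th in ths:
        m=render(f,th,p)
        for dx in range(-dr,dr+1):
            for dy in range(-dr,dr+1):
                s=np.roll(m,(dy,dx),(0,1));best.append(((s&y).sum()/(s|y).sum(),th,dx,dy))
    best.sort(reverse=True);return best[:3]
E
python3 - <<'E'
from plant import arm
from m import *
print(arm.get_obs()["ee_pos"],arm.get_obs()["force"])
import pickle
F0=pickle.load(open("F0.pkl","rb"))
F={n:arm.grab_frame(n) for n in("scene","side")}
for n in F:
    print(n,"start",fit(F0[n],np.arange(1.2,1.8,.04))[:2],"now",fit(F[n],np.arange(-.3,.7,.04))[:3])
a=cv2.resize(F["scene"]["pixels"][190:290,190:320,::-1],None,fx=3,fy=3,interpolation=cv2.INTER_CUBIC)
b=cv2.resize(F["side"]["pixels"][180:280,255:355,::-1],None,fx=4,fy=4,interpolation=cv2.INTER_CUBIC)
c=np.zeros((400,790,3),np.uint8);c[:300,:390]=a;c[:,390:]=b
cv2.imwrite("pics/d.png",c)
E
```

```text
[599.32660208  79.12144299 142.14240316] [2.32207633 3.35177483 1.52548155]
scene start [(np.float64(0.8442622950819673), np.float64(1.4800000000000002), 0, -1), (np.float64(0.8382180539273154), np.float64(1.5200000000000002), 0, -1)] now [(np.float64(0.5077951002227171), np.float64(0.1399999999999998), 0, -1), (np.float64(0.5061179087875417), np.float64(0.1399999999999998), 1, -1), (np.float64(0.5049944506104328), np.float64(0.09999999999999981), 0, -1)]
side start [(np.float64(0.8747016706443914), np.float64(1.4400000000000002), 0, 1), (np.float64(0.8736591179976162), np.float64(1.5200000000000002), 0, 1)] now [(np.float64(0.8563685636856369), np.float64(0.17999999999999977), 0, 0), (np.float64(0.8559670781893004), np.float64(0.09999999999999981), 0, 1), (np.float64(0.8530612244897959), np.float64(0.1399999999999998), 0, 1)]
```

View pics/d.png

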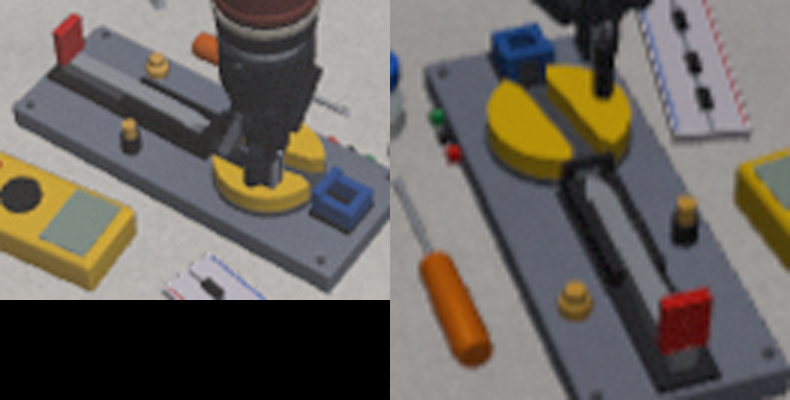

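Both views put theta at about 0.15, which matches the geometric prediction (final hand y = 74). I'll push the last 5 mm, back off and rise.

Call:
carry_out(increments=[{"dx": 0, "dy": 0.1, "dz": 0, "rx": 0, "ry": 0, "rz": 0, "grip": -1}, {"dx": 0, "dy": 0.1, "dz": 0, "rx": 0, "ry": 0, "rz": 0, "grip": -1}, {"dx": 0, "dy": 0, "dz": 0, "rx": 0, "ry": 0, "rz": 0, "grip": -1}, {"dx": 0, "dy": 0, "dz": 0, "rx": 0, "ry": 0, "rz": 0, "grip": -1}, {"dx": 0, "dy": -0.5, "dz": 0, "rx": 0, "ry": 0, "rz": 0, "grip": -1}, {"dx": 0, "dy": 0, "dz": -0.8, "rx": 0, "ry": 0, "rz": 0, "grip": -1}, {"dx": 0, "dy": 0, "dz": -0.8, "rx": 0, "ry": 0, "rz": 0, "grip": -1}, {"dx": 0, "dy": 0, "dz": -0.8, "rx": 0, "ry": 0, "rz": 0, "grip": -1}, {"dx": 0, "dy": 0, "dz": -0.8, "rx": 0, "ry": 0, "rz": 0, "grip": -1}, {"dx": 0, "dy": 0, "dz": -0.8, "rx": 0, "ry": 0, "rz": 0, "grip": -1}])

```text
time: 7.28
ee_pos: [599.1, 86.4, 243.7]
ee_rot: [1.0, -0.0, 0.0, 0.0]
force: [0.2, -0.2, -0.4]
opening: 0.002
```

Call:
carry_out(increments=[{"dx": -0.12, "dy": 0.7, "dz": 0, "rx": 0, "ry": 0, "rz": 0, "grip": -1}, {"dx": -0.13, "dy": 0.7, "dz": 0, "rx": 0, "ry": 0, "rz": 0, "grip": -1}, {"dx": -0.13, "dy": 0.7, "dz": 0, "rx": 0, "ry": 0, "rz": 0, "grip": -1}, {"dx": -0.13, "dy": 0.7, "dz": 0, "rx": 0, "ry": 0, "rz": 0, "grip": -1}, {"dx": -0.13, "dy": 0.7, "dz": 0, "rx": 0, "ry": 0, "rz": 0, "grip": -1}, {"dx": -0.13, "dy": 0.7, "dz": 0, "rx": 0, "ry": 0, "rz": 0, "grip": -1}, {"dx": -0.13, "dy": 0.7, "dz": 0, "rx": 0, "ry": 0, "rz": 0, "grip": -1}, {"dx": -0.13, "dy": 0.7, "dz": 0, "rx": 0, "ry": 0, "rz": 0, "grip": -1}, {"dx": -0.13, "dy": 0.7, "dz": 0, "rx": 0, "ry": 0, "rz": 0, "grip": -1}, {"dx": -0.13, "dy": 0.7, "dz": 0, "rx": 0, "ry": 0, "rz": 0, "grip": -1}, {"dx": 0, "dy": 0, "dz": 0, "rx": 0, "ry": 0, "rz": 0, "grip": -1}])

```text
time: 8.65
ee_pos: [566.6, -89.8, 241.9]
ee_rot: [1.0, -0.001, 0.0, 0.0]
force: [0.3, 0.6, -0.1]
opening: -0.002
```

```bash
python3 - <<'E'
from plant import arm
from m import *
print(arm.get_obs()["ee_pos"],arm.get_obs()["time"])
F={n:arm.grab_frame(n) for n in("scene","side","wrist")}
for n in F: print(n,fit(F[n],np.arange(-.2,.3,.02),dr=3 if n!="wrist" else 6)[:3])
cv2.imwrite("pics/e.png",F["wrist"]["pixels"][:,:,::-1])
f=F["wrist"];print("pred axis pts",proj(f,W(P0,[(0,0,54),(0,48,54),(0,-48,54),(0,87,60),(0,-57,60),(0,-150,50),(34,0,100)])).round(1).tolist())
E
```

```text
[566.58016562 -89.83363814 241.89486087] 8.65
scene [(np.float64(0.8788571428571429), np.float64(-0.0200000000000001), 0, -1), (np.float64(0.875), np.float64(-1.1102230246251565e-16), 0, -1), (np.float64(0.8745724059293044), np.float64(-0.04000000000000009), 0, -1)]
side [(np.float64(0.8561253561253561), np.float64(-0.04000000000000009), 0, 1), (np.float64(0.8526912181303116), np.float64(0.01999999999999988), 0, 0), (np.float64(0.8508522727272727), np.float64(-0.04000000000000009), 0, 0)]
wrist [(np.float64(0.9175977653631285), np.float64(-1.1102230246251565e-16), -1, 0), (np.float64(0.9167972149695387), np.float64(0.03999999999999987), -2, 0), (np.float64(0.9131341209173037), np.float64(0.03999999999999987), -2, 1)]
pred axis pts [[274.5, -16.6], [274.2, -109.2], [274.8, 65.4], [273.8, -202.4], [274.9, 79.1], [275.4, 210.2], [341.5, -45.9]]
```

View pics/e.png

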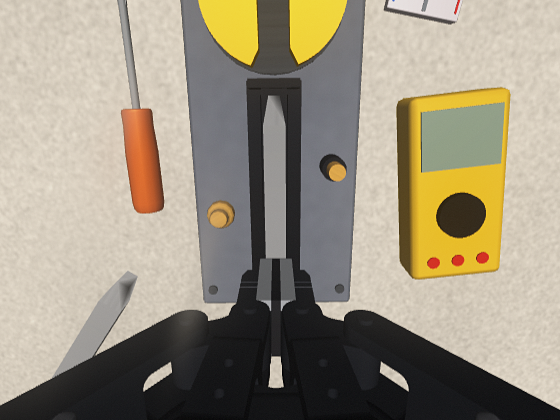

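The slot (x 259–290) is centred on the bar (x 275), and all three cameras give theta within about 0.02 of 0, with the bystanders untouched. Next, go behind the tab.

Call:
carry_out(increments=[{"dx": 0, "dy": 0.8, "dz": 0, "rx": 0, "ry": 0, "rz": 0, "grip": -1}, {"dx": 0, "dy": 0.8, "dz": 0, "rx": 0, "ry": 0, "rz": 0, "grip": -1}, {"dx": 0, "dy": 0.8, "dz": 0, "rx": 0, "ry": 0, "rz": 0, "grip": -1}, {"dx": 0, "dy": 0.8, "dz": 0, "rx": 0, "ry": 0, "rz": 0, "grip": -1}, {"dx": 0, "dy": 0.8, "dz": 0, "rx": 0, "ry": 0, "rz": 0, "grip": -1}, {"dx": 0, "dy": 0, "dz": 0, "rx": 0, "ry": 0, "rz": 0, "grip": -1}, {"dx": 0, "dy": 0, "dz": 0.74, "rx": 0, "ry": 0, "rz": 0, "grip": -1}, {"dx": 0, "dy": 0, "dz": 0.74, "rx": 0, "ry": 0, "rz": 0, "grip": -1}, {"dx": 0, "dy": 0, "dz": 0.74, "rx": 0, "ry": 0, "rz": 0, "grip": -1}])

```text
time: 9.93
ee_pos: [566.4, -187.7, 184.3]
ee_rot: [1.0, 0.0, -0.001, -0.0]
force: [-0.3, -0.8, -0.3]
opening: 0.001
```

```bash
python3 - <<'E'
from plant import arm
from m import *
o=arm.get_obs();print(o["ee_pos"],o["force"],o["time"])
F={n:arm.grab_frame(n) for n in("scene","side")}
b=cv2.resize(F["side"]["pixels"][200:300,270:370,::-1],None,fx=4,fy=4,interpolation=cv2.INTER_CUBIC)
a=cv2.resize(F["scene"]["pixels"][150:250,180:280,::-1],None,fx=4,fy=4,interpolation=cv2.INTER_CUBIC)
cv2.imwrite("pics/f.png",np.hstack([a,b]))
E
```

```text
[ 566.40771587 -187.69369357  184.31375852] [-0.31660597 -0.76670004 -0.27043794] 9.925
```

View pics/f.png

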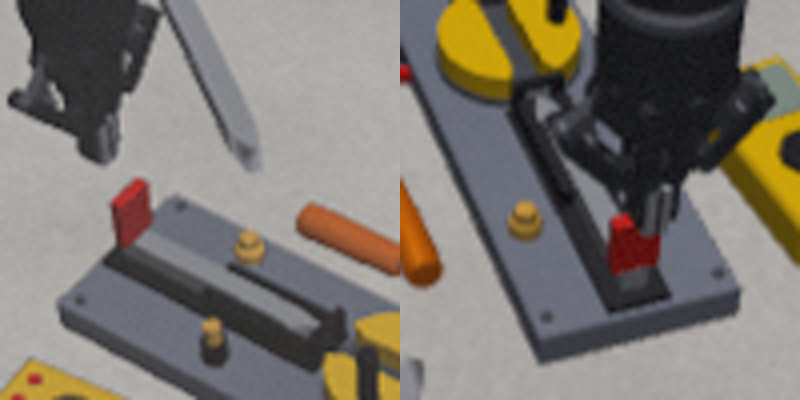

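The tips are behind the tab and above it. I'll back off slightly, descend, then push gently.

Call:
carry_out(increments=[{"dx": 0, "dy": 0.2, "dz": 0, "rx": 0, "ry": 0, "rz": 0, "grip": -1}, {"dx": 0, "dy": 0, "dz": 0.7, "rx": 0, "ry": 0, "rz": 0, "grip": -1}, {"dx": 0, "dy": 0, "dz": 0.7, "rx": 0, "ry": 0, "rz": 0, "grip": -1}, {"dx": 0, "dy": 0, "dz": 0.7, "rx": 0, "ry": 0, "rz": 0, "grip": -1}, {"dx": 0, "dy": 0, "dz": 0, "rx": 0, "ry": 0, "rz": 0, "grip": -1}, {"dx": 0, "dy": -0.25, "dz": 0, "rx": 0, "ry": 0, "rz": 0, "grip": -1}, {"dx": 0, "dy": -0.25, "dz": 0, "rx": 0, "ry": 0, "rz": 0, "grip": -1}, {"dx": 0, "dy": -0.25, "dz": 0, "rx": 0, "ry": 0, "rz": 0, "grip": -1}, {"dx": 0, "dy": -0.2, "dz": 0, "rx": 0, "ry": 0, "rz": 0, "grip": -1}, {"dx": 0, "dy": -0.2, "dz": 0, "rx": 0, "ry": 0, "rz": 0, "grip": -1}, {"dx": 0, "dy": -0.2, "dz": 0, "rx": 0, "ry": 0, "rz": 0, "grip": -1}])

```text
time: 11.4
ee_pos: [566.9, -159.6, 134.1]
ee_rot: [1.0, -0.0, 0.0, 0.0]
force: [-0.5, -3.1, 2.2]
opening: 0.0
```

Call:
carry_out(increments=[{"dx": 0, "dy": -0.2, "dz": 0, "rx": 0, "ry": 0, "rz": 0, "grip": -1}, {"dx": 0, "dy": -0.2, "dz": 0, "rx": 0, "ry": 0, "rz": 0, "grip": -1}, {"dx": 0, "dy": -0.2, "dz": 0, "rx": 0, "ry": 0, "rz": 0, "grip": -1}, {"dx": 0, "dy": -0.2, "dz": 0, "rx": 0, "ry": 0, "rz": 0, "grip": -1}, {"dx": 0, "dy": -0.2, "dz": 0, "rx": 0, "ry": 0, "rz": 0, "grip": -1}, {"dx": 0, "dy": -0.2, "dz": 0, "rx": 0, "ry": 0, "rz": 0, "grip": -1}, {"dx": 0, "dy": -0.2, "dz": 0, "rx": 0, "ry": 0, "rz": 0, "grip": -1}, {"dx": 0, "dy": -0.2, "dz": 0, "rx": 0, "ry": 0, "rz": 0, "grip": -1}])

```text
time: 12.4
ee_pos: [566.8, -119.4, 133.9]
ee_rot: [1.0, -0.0, 0.0, -0.0]
force: [0.3, -2.8, 2.4]
opening: 0.001
```

Call:
carry_out(increments=[{"dx": 0, "dy": -0.2, "dz": 0, "rx": 0, "ry": 0, "rz": 0, "grip": -1}, {"dx": 0, "dy": -0.2, "dz": 0, "rx": 0, "ry": 0, "rz": 0, "grip": -1}, {"dx": 0, "dy": -0.2, "dz": 0, "rx": 0, "ry": 0, "rz": 0, "grip": -1}, {"dx": 0, "dy": -0.2, "dz": 0, "rx": 0, "ry": 0, "rz": 0, "grip": -1}, {"dx": 0, "dy": -0.2, "dz": 0, "rx": 0, "ry": 0, "rz": 0, "grip": -1}, {"dx": 0, "dy": -0.2, "dz": 0, "rx": 0, "ry": 0, "rz": 0, "grip": -1}, {"dx": 0, "dy": -0.2, "dz": 0, "rx": 0, "ry": 0, "rz": 0, "grip": -1}, {"dx": 0, "dy": -0.2, "dz": 0, "rx": 0, "ry": 0, "rz": 0, "grip": -1}])

```text
time: 13.4
ee_pos: [566.8, -79.4, 133.9]
ee_rot: [1.0, -0.0, 0.0, 0.0]
force: [-0.6, -3.2, 1.2]
opening: 0.003
```

The force is steady at about 3 N, so it isn't jamming.

Call:
carry_out(increments=[{"dx": 0, "dy": -0.2, "dz": 0, "rx": 0, "ry": 0, "rz": 0, "grip": -1}, {"dx": 0, "dy": -0.2, "dz": 0, "rx": 0, "ry": 0, "rz": 0, "grip": -1}, {"dx": 0, "dy": -0.2, "dz": 0, "rx": 0, "ry": 0, "rz": 0, "grip": -1}, {"dx": 0, "dy": -0.2, "dz": 0, "rx": 0, "ry": 0, "rz": 0, "grip": -1}, {"dx": 0, "dy": -0.2, "dz": 0, "rx": 0, "ry": 0, "rz": 0, "grip": -1}, {"dx": 0, "dy": -0.2, "dz": 0, "rx": 0, "ry": 0, "rz": 0, "grip": -1}, {"dx": 0, "dy": -0.2, "dz": 0, "rx": 0, "ry": 0, "rz": 0, "grip": -1}, {"dx": 0, "dy": -0.16, "dz": 0, "rx": 0, "ry": 0, "rz": 0, "grip": -1}])

```text
time: 14.4
ee_pos: [566.7, -40.4, 133.9]
ee_rot: [1.0, 0.0, -0.0, -0.0]
force: [-0.7, -2.2, 0.8]
opening: 0.001
```

Call:
carry_out(increments=[{"dx": 0, "dy": -0.08, "dz": 0, "rx": 0, "ry": 0, "rz": 0, "grip": -1}, {"dx": 0, "dy": -0.08, "dz": 0, "rx": 0, "ry": 0, "rz": 0, "grip": -1}])

```text
time: 14.65
ee_pos: [566.8, -36.7, 133.9]
ee_rot: [1.0, -0.0, 0.0, 0.0]
force: [-0.2, -3.0, 0.9]
opening: 0.003
```

Call:
carry_out(increments=[{"dx": 0, "dy": -0.08, "dz": 0, "rx": 0, "ry": 0, "rz": 0, "grip": -1}, {"dx": 0, "dy": -0.08, "dz": 0, "rx": 0, "ry": 0, "rz": 0, "grip": -1}, {"dx": 0, "dy": -0.08, "dz": 0, "rx": 0, "ry": 0, "rz": 0, "grip": -1}])

```text
time: 15.02
ee_pos: [566.8, -30.6, 133.9]
ee_rot: [1.0, -0.0, 0.0, -0.0]
force: [-0.8, -0.8, 1.4]
opening: -0.001
```

Call:
carry_out(increments=[{"dx": 0, "dy": -0.08, "dz": 0, "rx": 0, "ry": 0, "rz": 0, "grip": -1}, {"dx": 0, "dy": 0, "dz": 0, "rx": 0, "ry": 0, "rz": 0, "grip": -1}])

```text
time: 15.28
ee_pos: [566.8, -29.1, 133.9]
ee_rot: [1.0, -0.0, 0.0, 0.001]
force: [0.7, -4.7, -0.4]
opening: -0.001
```

Call:
carry_out(increments=[{"dx": 0, "dy": -0.06, "dz": 0, "rx": 0, "ry": 0, "rz": 0, "grip": -1}, {"dx": 0, "dy": 0, "dz": 0, "rx": 0, "ry": 0, "rz": 0, "grip": -1}])

```text
time: 15.52
ee_pos: [567.0, -28.8, 134.2]
ee_rot: [1.0, -0.001, 0.0, 0.002]
force: [-0.9, -11.5, 1.6]
opening: -0.005
```

Call:
carry_out(increments=[{"dx": 0, "dy": -0.06, "dz": 0, "rx": 0, "ry": 0, "rz": 0, "grip": -1}, {"dx": 0, "dy": 0, "dz": 0, "rx": 0, "ry": 0, "rz": 0, "grip": -1}])

```text
time: 15.78
ee_pos: [567.1, -28.5, 134.5]
ee_rot: [1.0, -0.001, 0.0, 0.003]
force: [-2.1, -18.7, 2.3]
opening: -0.005
```

The force rose to 18.7 N with the hand halted at y −28.5 (predicted −28), so the bar is home. Back off, rise and check.

Call:
carry_out(increments=[{"dx": 0, "dy": 0.3, "dz": 0, "rx": 0, "ry": 0, "rz": 0, "grip": -1}, {"dx": 0, "dy": 0.6, "dz": 0, "rx": 0, "ry": 0, "rz": 0, "grip": -1}, {"dx": 0, "dy": 0, "dz": -0.8, "rx": 0, "ry": 0, "rz": 0, "grip": -1}, {"dx": 0, "dy": 0, "dz": -0.8, "rx": 0, "ry": 0, "rz": 0, "grip": -1}, {"dx": 0, "dy": 0, "dz": -0.8, "rx": 0, "ry": 0, "rz": 0, "grip": -1}, {"dx": 0, "dy": 0, "dz": -0.8, "rx": 0, "ry": 0, "rz": 0, "grip": -1}, {"dx": 0, "dy": 0, "dz": -0.8, "rx": 0, "ry": 0, "rz": 0, "grip": -1}, {"dx": 0, "dy": 0.3, "dz": -0.8, "rx": 0, "ry": 0, "rz": 0, "grip": -1}, {"dx": 0, "dy": 0.3, "dz": -0.8, "rx": 0, "ry": 0, "rz": 0, "grip": -1}, {"dx": 0, "dy": 0, "dz": 0, "rx": 0, "ry": 0, "rz": 0, "grip": -1}])

```text
time: 17.02
ee_pos: [567.5, -64.2, 275.9]
ee_rot: [1.0, -0.0, 0.001, 0.001]
force: [0.5, 0.2, -0.1]
opening: 0.005
```

```bash
python3 - <<'E'
from plant import arm
from m import *
o=arm.get_obs();print(o["ee_pos"],o["force"],o["time"])
F={n:arm.grab_frame(n) for n in("scene","side","wrist")}
a=cv2.resize(F["scene"]["pixels"][190:290,190:325,::-1],(400,296),interpolation=cv2.INTER_CUBIC)
b=cv2.resize(F["side"]["pixels"][180:294,255:365,::-1],(290,300),interpolation=cv2.INTER_CUBIC)
w=cv2.resize(F["wrist"]["pixels"][:300,130:430,::-1],(400,400))
c=np.zeros((600,800,3),np.uint8);c[:296,:400]=a;c[300:600,:290]=b;c[:400,400:]=w
cv2.imwrite("pics/g.png",c)
f=F["wrist"];print("keeper inner stop top z52",proj(f,W(P0,[(0,87,52),(4,87,52),(-4,87,52)])).round(1).tolist())
E
```

```text
[567.4657311  -64.1831464  275.93374057] [ 0.54657078  0.17267284 -0.06496016] 17.025
keeper inner stop top z52 [[274.3, -105.8], [280.3, -105.8], [268.4, -105.8]]
```

View pics/g.png

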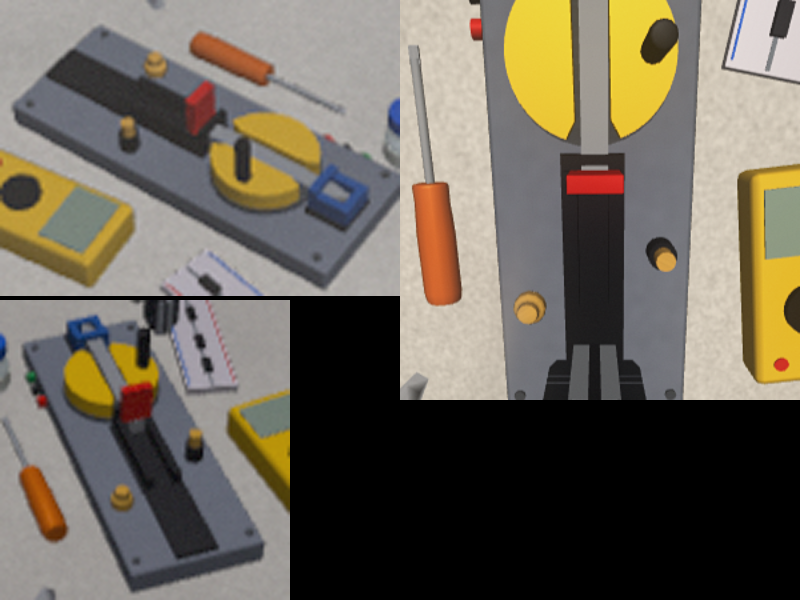

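The bar is through the disc and level, and the bystanders are where they were. I'll move over the keeper for one close look at the nose.

Call:
carry_out(increments=[{"dx": 0, "dy": -0.6, "dz": 0, "rx": 0, "ry": 0, "rz": 0, "grip": -1}, {"dx": 0, "dy": -0.6, "dz": 0, "rx": 0, "ry": 0, "rz": 0, "grip": -1}, {"dx": 0, "dy": -0.6, "dz": 0, "rx": 0, "ry": 0, "rz": 0, "grip": -1}, {"dx": 0, "dy": -0.6, "dz": 0, "rx": 0, "ry": 0, "rz": 0, "grip": -1}, {"dx": 0, "dy": -0.6, "dz": 0, "rx": 0, "ry": 0, "rz": 0, "grip": -1}, {"dx": 0, "dy": -0.6, "dz": 0, "rx": 0, "ry": 0, "rz": 0, "grip": -1}, {"dx": 0, "dy": -0.6, "dz": 0, "rx": 0, "ry": 0, "rz": 0, "grip": -1}, {"dx": 0, "dy": -0.6, "dz": 0, "rx": 0, "ry": 0, "rz": 0, "grip": -1}, {"dx": 0, "dy": 0, "dz": 0, "rx": 0, "ry": 0, "rz": 0, "grip": -1}])

```text
time: 18.3
ee_pos: [566.7, 57.8, 273.9]
ee_rot: [1.0, 0.001, 0.0, -0.0]
force: [0.1, 0.5, 0.8]
opening: -0.001
```

```bash
python3 - <<'E'
from plant import arm
from m import *
f=arm.grab_frame("wrist")
p=proj(f,W(P0,[(0,87,52),(0,95,54),(0,64,60)])).round(1);print(p.tolist())
u,v=p[0].astype(int);y0=max(v-40,0);x0=u-60
print(x0,y0);cv2.imwrite("pics/h.png",cv2.resize(f["pixels"][y0:y0+100,x0:x0+120,::-1],None,fx=5,fy=5,interpolation=cv2.INTER_CUBIC))
E
```

```text
[[274.8, 85.8], [274.8, 74.4], [274.8, 117.1]]
214 45
```

View pics/h.png

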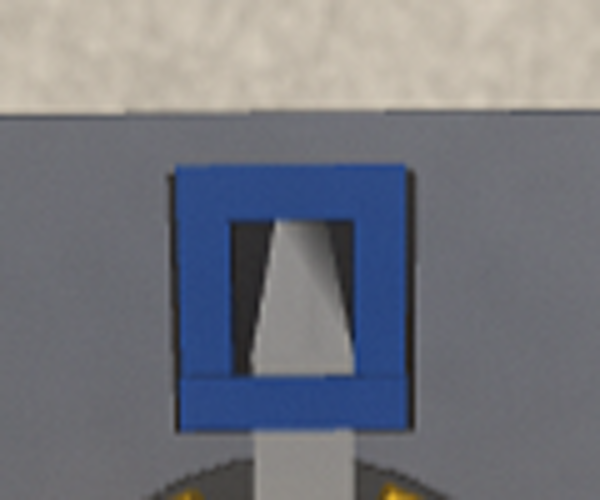

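The nose's tip (275–328, 220) meets the inner face of the keeper's end wall with no gap. The bar is home and the hand is well clear, so I'm handing in.

```bash
python3 -c "
from plant import arm
print(arm.close_job(), arm.get_obs()['force'])"
```

```text
the job is handed in; nothing more can be done
the job is handed in; nothing more can be done
```

The spindle is locked and the job is handed in; no verdict is reported. With the jaws shut, I pushed the post clockwise from about 1.48 rad to 0. I then backed off and pushed the bar by its red tab through the disc until it stopped.

- **Disc angle:** all three cameras put it within about 0.04 rad of 0 before the bar push. I did not re-measure it by fit afterwards, but the bar lies straight through the slot.
- **Bar push:** the force stayed at about 3 N, then rose to 18.7 N when the hand stopped at y −28.5, where −28 was predicted.
- **Nose:** the last close view shows it touching the keeper's end wall with no visible gap.
- **Bystanders:** the plug, nut, screwdriver and multimeter looked unmoved. I did not check the others closely after the push.
- **Hand:** when I handed in it was about 100 mm above the post, touching nothing, after about 18 s of the 54 s.

One move call was refused as invalid before anything moved; I resent it with all its fields filled in. No check failed or disagreed.

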